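# Clear the hotplate and put the kettle on

## Task

Someone left a can standing on the hotplate: move it off and stand it upright, wholly on the round cork mat. Then set the red kettle down gently, upright, with its whole base on the hotplate's round plate, and only after that turn the heat lever to the middle, yellow mark. Do not tip the can or the kettle over, and leave the mug and the jar alone.

Things in the scene. Friction and masses are not known exactly. Their poses are not given: they have to be found in the camera images.
- hotplate: Electric single hotplate, fixed to the counter: white casing 200 x 210 x 56 mm high with a grey control step (125 mm deep, 210 mm wide, top 36 mm above the counter) on its front. Origin at counter height under the centre of the round plate; x points to the back, away from the control step, z up.
- plate_centre (a point): Centre of the top of the dark round plate (160 mm diameter), 66 mm above the counter.
- can: Green food can with a pale label, steel rims, 62 mm diameter, 110 mm tall, about 0.4 kg. Standing on the hotplate at the start. Origin at the centre of its underside, z along its axis.
- cork_mat: Round cork mat, 160 mm diameter, 10 mm thick, fixed to the counter. Origin at the centre of its underside (its top is 10 mm higher).
- kettle: Red kettle, about 0.6 kg; round body up to 128 mm diameter (base 120 mm), body top 98 mm above its underside. Origin at the centre of its underside, z up; the spout points along +x and reaches 100 mm from the axis, 95 mm up. Standing on the counter at the start.
- kettle_handle (a point): Middle of the kettle's black handle bar, on the kettle's axis 150 mm above its underside. The bar is level, runs along the kettle's x (as the spout points), 100 mm long, 18 mm wide and 18 mm high, with steel legs at its two ends and 42 mm of free room under it.
- heat_lever (a joint): Angle of the heat lever, rad, about a vertical axis, growing anticlockwise seen from above: 0 at the white mark (off), 0.85 at the yellow middle mark (the lever then points straight out of the hotplate's front, along the hotplate's -x), 1.70 at the red mark. It stays where it is left.
- lever_knob (a point): Point on the axis of the lever's upright black knob (20 mm diameter, 46 mm tall, from 41 to 87 mm above the counter), 71 mm above the counter, 80 mm from the pivot. The lever's flat steel arm below it runs from the pivot, its top 48 mm above the counter.
- lever_pivot (a point): Pivot of the lever on the control step, 125 mm in front of the plate's centre and 36 mm above the counter.
- yellow_mark (a point): Point on the control step, 37 mm above the counter, that lies right under the knob's axis when the lever is at the yellow mark; it is on the outer part of the yellow strip.
- mug: Blue mug, bystander, 80 mm diameter, 90 mm tall. Origin at the centre of its underside.
- jar: Amber jar with a yellow cap, bystander, 68 mm diameter, 120 mm tall. Origin at the centre of its underside.
Things that resemble listed ones, but are neither listed nor needed, are in the scene too. Of the things that look like the kettle, take the one that is farthest from the robot's base at the start.

How it is judged (in metres and radians):
On the way, in this order (a step that is already met when the one before it is completed fails the run):
1. the can stands upright on the cork mat, let go (horizontal distance between can and cork_mat below 0.048 m and angle between can's own z axis and vertical below 0.1 rad and z of can in the frame of cork_mat between 0.005 and 0.016 m and contact force between can and the fingers below 0.3 N and linear speed of can below 0.03 m/s), for 0.2 s.
2. the kettle stands on the hotplate's plate, let go, with the lever not yet at the yellow mark (horizontal distance between kettle and plate_centre below 0.022 m and angle between kettle's own z axis and vertical below 0.08 rad and z of kettle in the frame of plate_centre between -0.006 and 0.006 m and contact force between kettle and the fingers below 0.3 N and linear speed of kettle below 0.03 m/s and value of joint heat_lever below 0.6 rad), for 0.2 s.
3. the heat lever is at the yellow mark (value of joint heat_lever between 0.72 and 0.98 rad and velocity of joint heat_lever between -0.05 and 0.05 rad/s), for 0.2 s.
At the end, for the whole second after the job is handed in: The can stands upright on the cork mat (axis within 48 mm of the mat's centre), the kettle stands upright on the plate (axis within 22 mm of the plate's centre), the heat lever is at 0.85 rad within 0.13, all released and at rest (all of step 1 and all of step 3 and horizontal distance between kettle and plate_centre below 0.022 m and angle between kettle's own z axis and vertical below 0.08 rad and z of kettle in the frame of plate_centre between -0.006 and 0.006 m and contact force between kettle and the fingers below 0.3 N and linear speed of kettle below 0.03 m/s); the robot touches nothing.
It fails at once if the can is tipped over (angle between can's own z axis and vertical above 0.7 rad).
It fails at once if the kettle is tipped over (angle between kettle's own z axis and vertical above 0.6 rad).
It fails at once if the kettle is dropped or rammed onto the hotplate (contact force between kettle and hotplate above 80 N).
It fails at once if the mug or the jar is disturbed (distance of any of mug, jar from where it was at the start of the episode above 0.03 m).
It also fails if it takes over 67 s, if anything falls off the work surface, if the arm or the gripper's body presses on something with over 40 N, if the wrist force passes 120 N, or if a joint passes its speed limit or range.

## Robot

A 6-joint arm with a two-finger parallel gripper is mounted at the origin on the work surface. World frame = base frame: x ahead of the robot, y to its left, z up, the work surface at z = 0. Lengths are in mm, angles in rad, forces in N, time in s.
With the tool pointing down it reaches from about 325 to 900 mm from the base axis. Payload 6.1 kg.
Tool frame: the origin (TCP) lies between the finger pads; the fingertips stand 11 mm ahead of it and the grasp point (between the pads) lies 8 mm behind it; z points along the fingers, y is the line along which they close (so a half turn about z gives the same grasp; the last joint's range is limited). The gripper opens to 85 mm and grips with 20 to 120 N. Pads are 22 mm wide; open, the fingers measure 114 mm over their backs; the gripper's body (76 mm by 85 mm) begins 54 mm behind the grasp point. The pads swing forward as they close: fully open they stand 13 mm farther back than shut.
Start: joints at [1.075, 0.22, 1.526, -0, 1.395, -0.126], TCP at [225.891, 582.743, 242.3] pointing down, gripper open.
Joint ranges: [-2.98, 2.98], [-0.91, 2.08], [0.09, 2.57], [-1.24, 4.39], [0.2, 2.65], [-2.68, 2.68]. Speed limits (rad/s): [2.57, 2.57, 3.01, 3.14, 3.14, 3.14].

## Interface

Orientations are given as a 3x3 rotation matrix whose columns are the frame's x, y, z axes.
In Python, from station import sense, viewer, job_done gives the robot as it stands.
- The arm moves only by the tool send_rows, never from a script. Its argument "targets" is text: rows parted by semicolons, each of 5 numbers parted by spaces: the closure, from 0 (fully open) to 1 (shut), then the shift along the tool's x, y, z in units of 150 mm (1.0 is 150 mm), then the turn about the tool's z in units of 2 pi rad (1.0 is 2 pi rad). A call has 1 to 12 rows; each row is the pose to reach, as a shift and turn from the pose commanded when the call began, along the tool's axes at that moment, turning the shorter way round; what a row does not reach only later rows make up. A row lasts 1/8 s, in which the tool goes at most 62.5 mm and 10.7 degrees, less where a joint would pass 70% of its speed; a pose out of reach is approached as far as the arm can. A call with a number of a shift or a turn outside -1 to 1 is refused whole. A call with a gripper value outside its range is refused whole. The fingers move at their own pace and stop on an object; the grip force is fixed at half the most. Time passes only in rows, so rows that repeat a pose let the fingers close. It gives the time, the measured TCP pose, the force, the opening and the grip force at its end, in the units of the state.
- sense(): the state, without advancing time (a new reading comes with each control period).
- viewer.camera(name): name is "scene" or "top" or "wrist"; returns a dict with "color" (384x512x3 uint8, red, green, blue), "depth" (384x512 float32, mm along the optical axis (not along the pixel's ray), 0 where there is no reading), "fx", "fy", "cx", "cy" (pixels), "R" (3x3) and "t" (3): a world point X has camera coordinates R X + t. Camera axes: x right, y down, z forward; pixel columns grow to the right and rows downward; lengths in mm; the calibration is good to about 2 mm. A picture is of the moment at which its call begins.
- job_done(): hands the job in; it is judged then, once.
The state is a dict: "time_s": time; "qpos": joint angles; "joint_vel": joint speeds; "joint_efforts": joint torques, N m; "eef_pos": TCP position; "orientation": TCP orientation; "force": force on the tool from outside, world axes, zero at the start; "moment": the same for the moment, N m; "opening": finger opening in mm; "grasp_force": force on a finger pad.
Only numpy, scipy, OpenCV 4.12 (cv2) and the standard library are available. Lean on these libraries where they do the work, as an engineer would, in place of code of your own. Each camera call takes 0.05 s, during which the arm holds its last target. There are 200 camera calls.

## Working session

There is one attempt and no reset: what is moved stays moved. The work goes in short steps, Python scripts to look and compute and a tool call to move; the robot and the scene stay as the last step left them, time stands still between calls to the robot, and variables do not carry over. Pictures are saved under pics/ and viewed, at most 10 in all, crops included, and the job is handed in when it is done.

Besides the shell and the picture viewer there is one more tool, called as name(argument=value, ...) on one line, values as JSON. send_rows: Moves the arm, as the interface text tells. Shifts and turns lie within -1 to 1; 1 stands for 150 mm of shift or 2 pi rad of turn. Its arguments: {"type":"object","properties":{"targets":{"type":"string"}},"required":["targets"]}

```bash
mkdir -p pics; ls; cat > h.py <<'E'
import numpy as np, cv2
from station import sense, viewer, job_done
def cloud(c):
    v,u=np.mgrid[0:384,0:512]; d=c['depth']
    P=np.stack([(u-c['cx'])/c['fx']*d,(v-c['cy'])/c['fy']*d,d],-1)
    return (P-np.array(c['t']))@np.array(c['R'])
def ray(c,u,v,z):
    R=np.array(c['R']);o=-R.T@np.array(c['t']);d=R.T@np.array([(u-c['cx'])/c['fx'],(v-c['cy'])/c['fy'],1])
    return o+d*(z-o[2])/d[2]
E
python3 - <<'E'
from h import *
import pickle
s=sense();print(s['time_s'],s['eef_pos'],np.round(s['orientation'],3).tolist(),s['force'],s['opening'])
C={n:viewer.camera(n) for n in('top','scene')}
pickle.dump(C,open('c0.pkl','wb'))
for n in C: cv2.imwrite(f'pics/{n}0.png',cv2.resize(C[n]['color'][:,:,::-1],(768,576)))
E
```

```text
pics
0.0 [225.60965065 582.2396763  241.2087462 ] [[-0.932, 0.361, -0.001], [0.361, 0.932, -0.002], [0.0, -0.002, -1.0]] [ 0.73993131  0.40870966 -0.86647287] 85.55524519411014
```

View pics/top0.png

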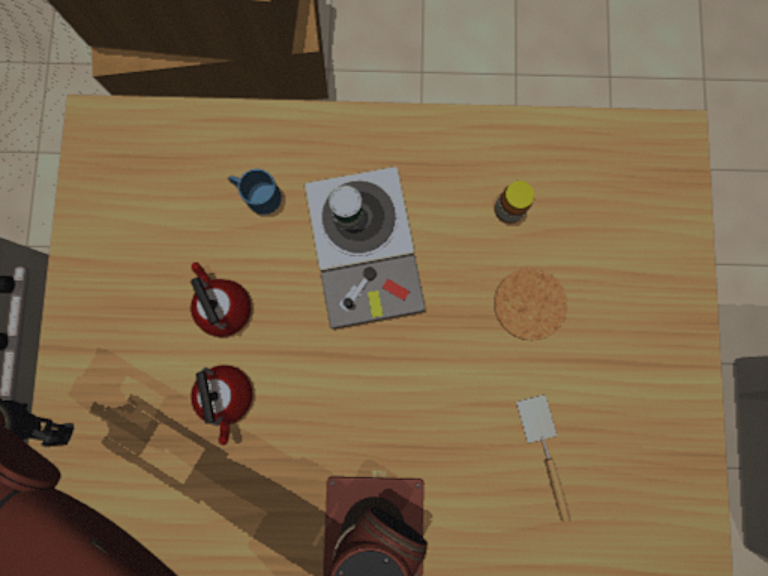

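View pics/scene0.png

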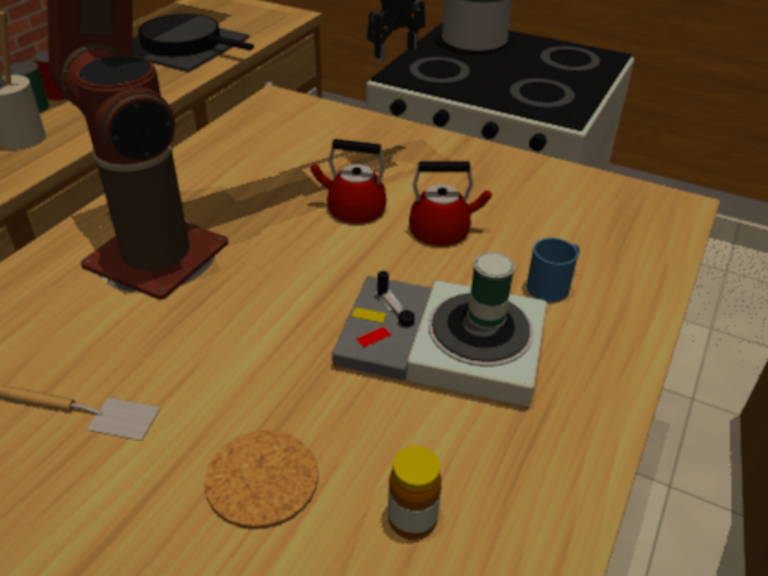

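Top view (768x576 px): the can is at (347,205) on the hotplate, the mat at (530,303), the mug at (260,190), the jar at (517,198) and the lever knob at about (348,302). There are two red kettles, K1 at (220,305) and K2 at (222,395). The base is at about (375,525), so K1 is farther and fits the description. Its spout points up-left at (200,270). Next I'll measure and make a confirming crop.

```bash
python3 - <<'E'
from h import *
import pickle
C=pickle.load(open('c0.pkl','rb'));c=C['top']
W={n:cloud(C[n]) for n in C}
hsv={n:cv2.cvtColor(C[n]['color'],cv2.COLOR_RGB2HSV) for n in C}
def circ(P):
    A=np.c_[2*P[:,:2],np.ones(len(P))];r=np.linalg.lstsq(A,(P[:,:2]**2).sum(1),rcond=None)[0]
    return r[:2],np.sqrt(r[2]+r[0]**2+r[1]**2)
def ctr(m):return cv2.minEnclosingCircle(np.argwhere(m)[:,::-1].astype(np.float32).reshape(-1,1,2))
def box(u0,u1,v0,v1):
    m=np.zeros((384,512),bool);m[int(v0/1.5):int(v1/1.5),int(u0/1.5):int(u1/1.5)]=1;return m
T=W['top'];z=T[...,2]
print('counter z',np.median(z[box(560,680,380,560)]))
def rep(n,m,ztop):
    (u,v),r=ctr(m);p=ray(c,u,v,ztop);print(n,m.sum(),'px',u,v,r,'ray',p.round(1),'cloudmid',((T[m].max(0)+T[m].min(0))/2).round(1),'med',np.median(T[m],0).round(1))
rep('can',box(310,380,170,240)&(z>168)&(z<185),176)
H=hsv['top'];
m=box(480,580,250,350)&(z>5)&(z<16);m=cv2.morphologyEx(m.astype(np.uint8),cv2.MORPH_OPEN,np.ones((5,5)))>0;rep('mat',m,10)
m=box(310,410,170,262)&(z>60)&(z<72)&(H[...,2]<110); rep('plate',m,66)
w=box(290,430,160,270)&(z>50)&(z<60);w=w|m|(box(290,430,160,270)&(z>50));print('casing rect',cv2.minAreaRect(np.argwhere(w)[:,::-1].astype(np.float32)))
(a,b),_,_=cv2.minAreaRect(np.argwhere(w)[:,::-1].astype(np.float32))
bx=cv2.boxPoints(cv2.minAreaRect(np.argwhere(box(290,440,160,340)&(z>25)&(z<62)|(w)) [:,::-1].astype(np.float32)));print('hotplate corners @z~46',[ray(c,*p,36 if p[1]>190 else 56).round(1).tolist() for p in bx])
m=box(325,370,280,320)&(z>75)&(z<100);rep('knob',m,87)
m=box(355,385,255,290)&(z>40)&(z<100);rep('dark2',m,50)
m=box(362,388,285,325)&(H[...,0]>20)&(H[...,0]<35)&(H[...,1]>150)&(z>25);rep('yellow',m,37)
m=box(378,415,270,305)&((H[...,0]<8)|(H[...,0]>172))&(H[...,1]>150);rep('red',m,37)
for n,bb in(('K1',(180,260,260,345)),('K2',(180,260,355,450))):
    m=box(*bb)&(z>148)&(z<175);r=cv2.minAreaRect(np.argwhere(m)[:,::-1].astype(np.float32));P=T[m]
    print(n,'handle',m.sum(),r,ray(c,*r[0],159).round(1),np.median(P,0).round(1))
    q=cv2.boxPoints(r);Q=np.array([ray(c,*p,159) for p in q]);print(Q.round(1).tolist())
    red=box(*bb)&((H[...,0]<8)|(H[...,0]>172))&(H[...,1]>120)&(z>35)&(z<62);print('body circ',circ(T[red]),red.sum())
rep('mug',box(225,285,165,220)&(z>80)&(z<100),90)
rep('jar',box(490,545,170,230)&(z>110)&(z<130),120)
# second view
S=W['scene']
for n,p in (('can',(300,310,168,190)),):pass
zs=S[...,2]
for n,bb,lo,hi in(('can',(465,520,245,290),170,182),('knob',(370,395,265,300),80,95),('K1h',(405,480,155,180),152,170),('dark2',(395,420,305,330),38,100)):
    m=box(*bb)&(zs>lo)&(zs<hi);print('scene',n,m.sum(),((S[m].max(0)+S[m].min(0))/2).round(1) if m.any() else '')
im=C['scene']['color'][85:175,200:340,::-1];cv2.imwrite('pics/k1.png',cv2.resize(im,None,fx=5,fy=5,interpolation=2))
im=C['top']['color'][105:225,195:295,::-1];cv2.imwrite('pics/hp.png',cv2.resize(im,None,fx=5,fy=5,interpolation=2))
E
```

```text
counter z -1.0705653728144524
can 354 px 229.4166717529297 134.0833282470703 10.623064041137695 ray [655.9  74.3 176. ] cloudmid [656.5  74.4 175.3] med [656.   74.6 175.5]
mat 808 px 352.8274230957031 202.5899658203125 23.779083251953125 ray [ 480.7 -329.2   10. ] cloudmid [ 477.3 -333.5   10.5] med [ 478.5 -335.3    9.3]
plate 1278 px 238.7600860595703 144.33856201171875 24.352554321289062 ray [653.8  51.1  66. ] cloudmid [654.5  50.9  65.9] med [639.7  34.3  65.2]
casing rect ((241.0, 143.0), (72.0, 88.0), 90.0)
hotplate corners @z~46 [[774.4, 195.8, 56.0], [796.9, -93.4, 56.0], [432.2, -118.2, 36.0], [410.9, 163.4, 36.0]]
knob 31 px 231.0 201.3333282470703 3.073282480239868 ray [465.2  68.1  87. ] cloudmid [465.1  68.1  84.7] med [466.2  68.2  86. ]
dark2 205 px 245.5 180.59091186523438 14.22744369506836 ray [538.1  26.1  50. ] cloudmid [536.7  26.2  50.5] med [554.   31.1  52.3]
yellow 104 px 249.75807189941406 202.0483856201172 8.143747329711914 ray [470.2  10.6  37. ] cloudmid [470.3   9.8  34.9] med [469.8  10.2  36.2]
red 107 px 263.5 192.5 8.631438255310059 ray [502.6 -33.2
[... 446 characters left out ...]
93548583984, 7.0601806640625), 78.69007110595703) [265.8 329.7 159. ] [265.6 330.9 157.2]
[[312.2, 353.0, 159.0], [316.7, 333.3, 159.0], [220.1, 306.6, 159.0], [215.7, 326.1, 159.0]]
body circ (array([266.431711  , 330.49398117]), np.float64(56.11722430489169)) 264
mug 128 px 170.14532470703125 124.77586364746094 12.55313491821289 ray [706.  271.7  90. ] cloudmid [707.7 272.8  87.4] med [706.8 272.9  87.7]
jar 287 px 345.55377197265625 129.97850036621094 9.660221099853516 ray [ 694.7 -283.   120. ] cloudmid [ 696.2 -283.9  118. ] med [ 696.  -283.9  118.8]
scene can 406 [658.   71.1 175.9]
scene knob 41 [467.2  65.7  85.3]
scene K1h 159 [454.5 344.9 157.5]
scene dark2 176 [534.1  30.   48.4]
```

View pics/k1.png

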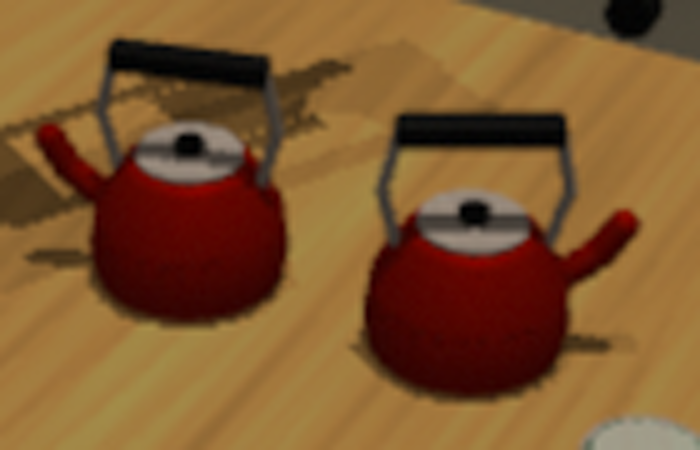

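View pics/hp.png

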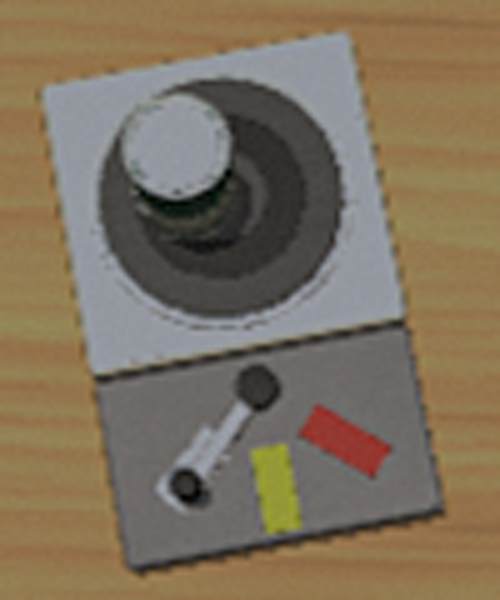

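The crop confirms it: K1 (right-hand in the scene crop, body at about (470,300), spout to the right) is a complete red kettle and the farther one. In the hotplate crop the plate is centred at (221,198), the pivot at (258,387), the knob at (187,484) and the yellow strip at (276,490). Now I'll move above the can at (657,73).

send_rows(targets="0 -0.33 -0.18 0 0;0 -0.66 -0.36 0 0;0 -0.97 -0.53 0 0;0 -0.97 -0.53 0 0;0 -0.97 -0.53 0 0")

```text
time_s: 0.72
eef_pos: [332.7, 456.1, 242.1]
orientation: [[-0.932, 0.362, -0.001], [0.362, 0.932, 0.0], [0.001, -0.0, -1.0]]
force: [-0.6, -0.3, 0.4]
opening: 85.3
grasp_force: 0.0
```

send_rows(targets="0 -0.33 -0.18 0 0;0 -0.66 -0.36 0 0;0 -0.97 -0.53 0 0;0 -0.97 -0.53 0 0;0 -0.97 -0.53 0 0")

```text
time_s: 1.35
eef_pos: [439.0, 330.4, 242.1]
orientation: [[-0.933, 0.361, -0.001], [0.361, 0.933, 0.0], [0.001, 0.0, -1.0]]
force: [-0.3, 0.3, -0.8]
opening: 85.5
grasp_force: 0.0
```

send_rows(targets="0 -0.33 -0.18 0 0;0 -0.66 -0.36 0 0;0 -0.97 -0.53 0 0;0 -0.97 -0.53 0 0;0 -0.97 -0.53 0 0")

```text
time_s: 1.98
eef_pos: [545.8, 204.3, 242.0]
orientation: [[-0.933, 0.36, -0.001], [0.36, 0.933, 0.001], [0.001, 0.0, -1.0]]
force: [0.1, 0.3, -0.4]
opening: 85.5
grasp_force: 0.0
```

send_rows(targets="0 -0.33 -0.18 0 0;0 -0.66 -0.36 0 0;0 -0.996 -0.54 0 0;0 -0.996 -0.54 0 0;0 -0.996 -0.54 0 0;0 -0.996 -0.54 0 0")

```text
time_s: 2.72
eef_pos: [655.8, 75.4, 242.5]
orientation: [[-0.933, 0.359, -0.0], [0.359, 0.933, 0.0], [0.0, 0.0, -1.0]]
force: [0.6, 0.2, -0.4]
opening: 85.1
grasp_force: 0.0
```

send_rows(targets="0 -0.01 -0.01 0.2 0;0 -0.01 -0.01 0.4 0;0 -0.01 -0.01 0.55 0;0 -0.01 -0.01 0.65 0;0 -0.01 -0.01 0.72 0;0 -0.01 -0.01 0.72 0;1 -0.01 -0.01 0.72 0;1 -0.01 -0.01 0.72 0;1 -0.01 -0.01 0.72 0;1 -0.01 -0.01 0.72 0;1 -0.01 -0.01 0.72 0;1 -0.01 -0.01 0.72 0")

```text
time_s: 4.22
eef_pos: [658.6, 71.4, 136.0]
orientation: [[-0.932, 0.361, 0.003], [0.361, 0.932, 0.0], [-0.003, 0.001, -1.0]]
force: [0.8, 3.0, 6.1]
opening: 60.7
grasp_force: 65.1
```

send_rows(targets="1 0 0 -0.05 0;1 0 0 -0.15 0;1 0 0 -0.3 0;1 0 -0.1 -0.45 0;1 0.02 -0.3 -0.47 0;1 0.03 -0.5 -0.47 0;1 0.04 -0.7 -0.47 0;1 0.048 -0.88 -0.47 0;1 0.048 -0.98 -0.47 0;1 0.048 -0.98 -0.47 0")

```text
time_s: 5.48
eef_pos: [597.5, -64.5, 205.4]
orientation: [[-0.932, 0.363, 0.001], [0.363, 0.932, -0.0], [-0.001, 0.0, -1.0]]
force: [0.8, 0.8, -2.7]
opening: 60.9
grasp_force: 65.7
```

send_rows(targets="1 0.01 -0.1 0 0;1 0.02 -0.3 0 0;1 0.03 -0.5 0 0;1 0.04 -0.7 0 0;1 0.048 -0.88 0 0;1 0.048 -0.98 0 0;1 0.048 -0.98 0 0")

```text
time_s: 6.35
eef_pos: [537.7, -198.3, 204.8]
orientation: [[-0.932, 0.362, 0.0], [0.362, 0.932, 0.0], [0.0, 0.0, -1.0]]
force: [-0.4, 0.6, -2.6]
opening: 60.8
grasp_force: 65.9
```

send_rows(targets="1 0.01 -0.1 0 0;1 0.02 -0.3 0 0;1 0.03 -0.5 0 0;1 0.04 -0.7 0 0;1 0.048 -0.88 0 0;1 0.048 -0.98 0 0;1 0.048 -0.98 0 0;1 0.048 -0.98 0 0")

```text
time_s: 7.35
eef_pos: [478.4, -331.4, 204.7]
orientation: [[-0.933, 0.361, 0.0], [0.361, 0.933, 0.001], [0.0, 0.001, -1.0]]
force: [0.0, -0.1, -3.3]
opening: 61.1
grasp_force: 66.1
```

```bash
python3 - <<'E'
from h import *
import pickle
s=sense();print(s['eef_pos'],s['force'],s['opening'],s['grasp_force'],s['qpos'])
for n in('top','scene'):
    c=viewer.camera(n);cv2.imwrite(f'pics/{n}1.png',c['color'][:,:,::-1]);W=cloud(c);H=cv2.cvtColor(c['color'],cv2.COLOR_RGB2HSV)
    g=(H[...,0]>45)&(H[...,0]<90)&(H[...,1]>70)&(abs(W[...,0]-479)<120)&(abs(W[...,1]+332)<120);print(n,g.sum(),np.percentile(W[g],[2,50,98],axis=0).round(0).tolist() if g.any() else'')
    pickle.dump(c,open(f'c1{n}.pkl','wb'))
cv2.imwrite('pics/scene1c.png',cv2.resize(c['color'][200:384,80:330,::-1],None,fx=3,fy=3))
E
```

```text
[ 478.39032519 -331.42630794  204.70451506] [ 0.03595381 -0.05565395 -3.29379973] 61.132106803578104 66.06316566467285 [-7.41625384e-01  1.47823261e-01  1.68135438e+00  5.19667591e-04
  1.31280828e+00 -1.94340105e+00]
top 25 [[446.0, -352.0, 203.0], [450.0, -313.0, 230.0], [489.0, -269.0, 358.0]]
scene 662 [[473.0, -363.0, 144.0], [498.0, -352.0, 210.0], [508.0, -323.0, 240.0]]
```

View pics/scene1c.png

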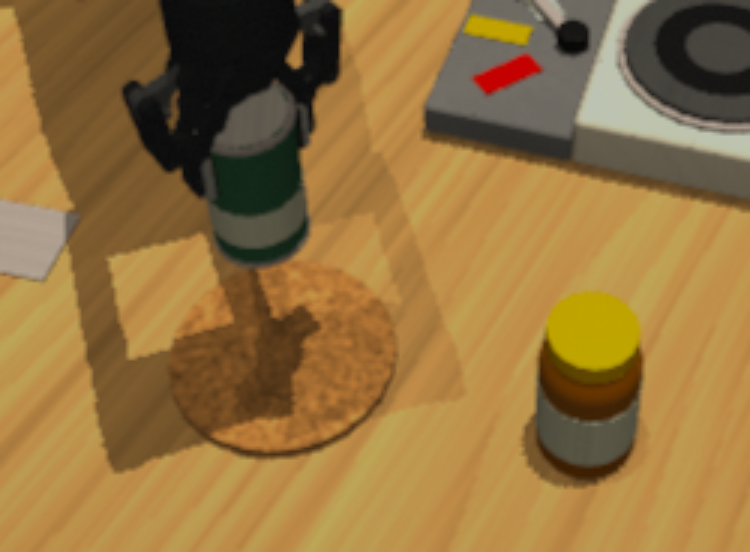

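The crop shows the can hanging upright in the gripper at about (258,170), above the mat at about (283,355). I'll lower it now.

send_rows(targets="1 0 0 0.15 0;1 0 0 0.3 0;1 0 0 0.45 0;1 0 0 0.6 0;1 0 0 0.7 0;1 0 0 0.77 0;1 0 0 0.8 0;1 0 0 0.815 0;1 0 0 0.82 0;1 0 0 0.82 0")

```text
time_s: 8.7
eef_pos: [478.3, -332.5, 82.3]
orientation: [[-0.932, 0.362, 0.001], [0.362, 0.932, -0.001], [-0.001, -0.0, -1.0]]
force: [-0.1, -0.0, -3.7]
opening: 60.7
grasp_force: 66.1
```

send_rows(targets="1 0 0 0.007 0;1 0 0 0.014 0;1 0 0 0.014 0")

```text
time_s: 9.07
eef_pos: [478.2, -332.4, 80.0]
orientation: [[-0.932, 0.361, 0.0], [0.361, 0.932, -0.0], [-0.0, -0.0, -1.0]]
force: [-0.6, -0.2, -1.4]
opening: 61.1
grasp_force: 66.2
```

send_rows(targets="0.15 0 0 0.004 0;0 0 0 0.004 0;0 0 0 0.004 0;0 0 0 0.004 0;0 0 0 0.004 0;0 0 0 -0.2 0;0 0 0 -0.5 0;0 0 0 -0.8 0;0 0 0 -0.99 0;0 0 0 -0.99 0;0 0 0 -0.99 0")

```text
time_s: 10.45
eef_pos: [477.6, -331.8, 227.0]
orientation: [[-0.932, 0.361, -0.001], [0.361, 0.932, 0.001], [0.001, 0.001, -1.0]]
force: [0.6, 0.3, -0.1]
opening: 85.3
grasp_force: 0.0
```

```bash
python3 - <<'E'
from h import *
s=sense();print(s['eef_pos'],s['opening'])
for n in('top','scene'):
    c=viewer.camera(n);W=cloud(c)
    g=(abs(W[...,0]-479)<60)&(abs(W[...,1]+332)<60)&(W[...,2]>112)&(W[...,2]<128);print(n,g.sum(),((W[g].max(0)+W[g].min(0))/2).round(1) if g.any() else'',np.median(W[g],0) if g.any() else '')
cv2.imwrite('pics/scene2c.png',cv2.resize(c['color'][200:384,80:330,::-1],None,fx=2,fy=2))
E
```

```text
[ 477.58278869 -331.82490328  227.01232509] 85.26752298848986
top 76 [ 472.9 -328.7  119.4] [ 465.9887899  -346.48010607  119.43243881]
scene 704 [ 476.4 -331.2  119.2] [ 478.87967644 -334.55185091  121.24920258]
```

View pics/scene2c.png

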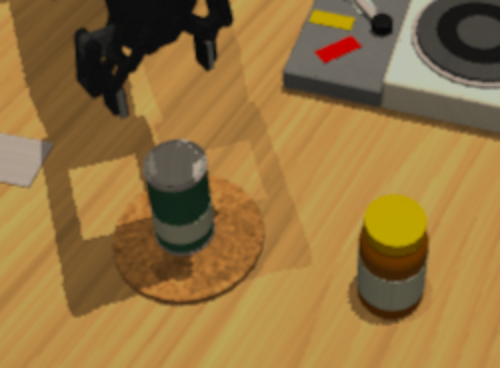

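The can stands upright near the mat's centre: base at (185,245), mat centre at about (190,240). Next I'll go to kettle K1.

send_rows(targets="0 0.12 0.27 0 0;0 0.24 0.55 0 0;0 0.36 0.83 0 0;0 0.36 0.83 0 0;0 0.36 0.83 0 0")

```text
time_s: 11.18
eef_pos: [472.5, -196.8, 227.5]
orientation: [[-0.933, 0.361, -0.001], [0.361, 0.933, 0.0], [0.001, -0.0, -1.0]]
force: [-0.2, 0.5, -0.5]
opening: 85.5
grasp_force: 0.0
```

send_rows(targets="0 0.12 0.27 0 0;0 0.24 0.55 0 0;0 0.36 0.83 0 0;0 0.36 0.83 0 0;0 0.36 0.83 0 0")

```text
time_s: 11.8
eef_pos: [467.6, -62.1, 228.0]
orientation: [[-0.932, 0.362, -0.0], [0.362, 0.932, -0.001], [0.0, -0.001, -1.0]]
force: [-0.2, 0.1, -0.8]
opening: 85.4
grasp_force: 0.0
```

send_rows(targets="0 0.12 0.27 0 0;0 0.24 0.55 0 0;0 0.36 0.83 0 0;0 0.36 0.83 0 0;0 0.36 0.83 0 0")

```text
time_s: 12.42
eef_pos: [462.4, 73.2, 228.0]
orientation: [[-0.932, 0.362, -0.0], [0.362, 0.932, -0.001], [-0.0, -0.001, -1.0]]
force: [0.3, -0.5, -0.2]
opening: 85.5
grasp_force: 0.0
```

```bash
python3 - <<'E'
from h import *
import pickle
s=sense();print(s['eef_pos'],s['qpos'])
C=pickle.load(open('c0.pkl','rb'));
for n,b in(('top',(120,174,173,230)),('scene',(265,325,100,122))):
    c=C[n];W=cloud(c);m=np.zeros((384,512),bool);m[b[2]:b[3],b[0]:b[1]]=1
    m&=(W[...,2]>150)&(W[...,2]<172)&(c['color'].max(-1)<70);P=W[m]
    (vx,vy,x,y)=cv2.fitLine(P[:,:2].astype(np.float32),cv2.DIST_HUBER,0,.01,.01).ravel()
    t=(P[:,:2]-[x,y])@[vx,vy];mid=np.array([x,y])+np.array([vx,vy])*(t.max()+t.min())/2
    print(n,m.sum(),np.degrees(np.arctan2(vy,vx)),mid,np.ptp(t))
# hotplate, unobstructed now
for n in('top','scene'):
    c=viewer.camera(n);cv2.imwrite(f'pics/{n}3.png',c['color'][:,:,::-1]);pickle.dump(c,open(f'c3{n}.pkl','wb'))
    W=cloud(c);h=c['color'].max(-1).astype(int)
    m=((W[...,2]>59)&(W[...,2]<72)&(np.hypot(W[...,0]-654,W[...,1]-51)<110)).astype(np.uint8)
    m=cv2.morphologyEx(m,cv2.MORPH_OPEN,np.ones((3,3)));k=max(cv2.findContours(m,0,1)[0],key=cv2.contourArea)
    e=cv2.fitEllipse(cv2.convexHull(k));print(n,e,ray(c,*e[0],66),np.median(W[m>0],0))
E
```

```text
[462.43808257  73.18862816 228.04878025] [-1.11652060e-02 -1.52678753e-01  1.93641305e+00 -8.01038892e-04
  1.35806018e+00 -1.21100332e+00]
top 181 28.722973 [453.29294377 344.67555779] 98.80706248391556
scene 181 27.831947 [455.13862919 338.30188853] 95.73656829558058
top ((238.48097229003906, 143.91915893554688), (47.51723098754883, 49.798248291015625), 91.1114501953125) [655.15061598  52.06089351  66.        ] [664.85761922  47.76782071  65.30691575]
scene ((320.5708312988281, 219.06253051757812), (47.62861633300781, 69.724609375), 98.98335266113281) [659.98342561  40.89227031  66.        ] [660.17237364  41.55292889  66.5870709 ]
```

send_rows(targets="0 0.12 0.27 0 0;0 0.24 0.55 0 0;0 0.36 0.83 0 0;0 0.36 0.83 0 0;0 0.36 0.83 0 0")

```text
time_s: 13.15
eef_pos: [457.0, 209.0, 228.0]
orientation: [[-0.932, 0.362, -0.0], [0.362, 0.932, -0.001], [0.0, -0.001, -1.0]]
force: [0.3, -0.1, -0.5]
opening: 85.1
grasp_force: 0.0
```

send_rows(targets="0 0.12 0.27 0 -0.0275;0 0.24 0.55 0 -0.055;0 0.35 0.835 0 -0.0825;0 0.35 0.835 0 -0.11;0 0.35 0.835 0 -0.1375;0 0.35 0.835 0 -0.1375;0 0.35 0.835 0 -0.1375;0 0.35 0.835 0 -0.1375")

```text
time_s: 14.15
eef_pos: [453.3, 345.3, 228.3]
orientation: [[-0.882, -0.472, 0.0], [-0.472, 0.882, -0.0], [-0.0, -0.0, -1.0]]
force: [-0.0, -0.8, 0.1]
opening: 85.3
grasp_force: 0.0
```

```bash
python3 - <<'E'
from h import *
s=sense();print(s['eef_pos'],s['orientation'],s['qpos'])
for n in('scene','top'):
    c=viewer.camera(n);g=cv2.cvtColor(c['color'],cv2.COLOR_RGB2GRAY);W=cloud(c)
    near=np.hypot(W[...,0]-655,W[...,1]-48)<98
    m=(near&(g<105)&(W[...,2]>58)&(W[...,2]<74)).astype(np.uint8)
    k=max(cv2.findContours(m,0,1)[0],key=cv2.contourArea);e=cv2.fitEllipse(cv2.convexHull(k));print(n,e,ray(c,*e[0],66))
    if n=='scene':
        o=c['color'][:,:,::-1].copy();cv2.ellipse(o,e,(0,255,0),1);cv2.imwrite('pics/s4.png',cv2.resize(o[60:280,180:400],None,fx=2.7,fy=2.7))
E
```

```text
[453.27814733 345.3047572  228.26283404] [[-8.81728316e-01 -4.71757528e-01  1.05825349e-04]
 [-4.71757531e-01  8.81728321e-01 -9.13574171e-06]
 [-8.89993521e-05 -5.79791475e-05 -9.99999994e-01]] [ 5.12661986e-01  9.95503101e-02  1.68902516e+00 -6.13179810e-05
  1.35292945e+00 -1.54940409e+00]
scene ((320.31658935546875, 217.96383666992188), (45.52325439453125, 65.897216796875), 99.08828735351562) [657.98835393  44.24077553  66.        ]
top ((238.76161193847656, 144.21575927734375), (47.6630859375, 48.50043869018555), 95.8988265991211) [654.18827209  51.11951271  66.        ]
```

View pics/s4.png

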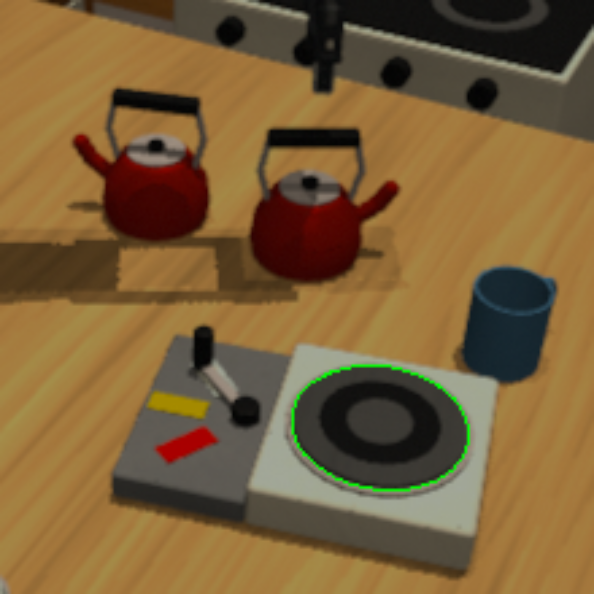

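The crop shows the gripper above K1's handle (bar at about (313,138)), and the fitted ellipse follows the plate outline at (380,428). I'll descend and grasp.

send_rows(targets="0 0 0 0.15 0;0 0 0 0.3 0;0 0 0 0.42 0;0 0 0 0.52 0;0 0 0 0.575 0;0 0 0 0.575 0;1 0 0 0.575 0;1 0 0 0.575 0;1 0 0 0.575 0;1 0 0 0.575 0;1 0 0 0.575 0;1 0 0 0.575 0")

```text
time_s: 15.75
eef_pos: [453.3, 345.8, 142.4]
orientation: [[-0.88, -0.474, 0.001], [-0.474, 0.88, -0.0], [-0.001, -0.0, -1.0]]
force: [1.0, -3.1, 3.9]
opening: 16.9
grasp_force: 60.1
```

send_rows(targets="1 0 0 0 0;1 0 0 0 0;1 0 0 0 0")

```text
time_s: 16.12
eef_pos: [453.3, 345.8, 142.4]
orientation: [[-0.88, -0.474, 0.001], [-0.474, 0.88, -0.0], [-0.001, -0.0, -1.0]]
force: [-1.2, -3.4, 5.0]
opening: 17.1
grasp_force: 60.3
```

send_rows(targets="1 0 0 -0.03 0;1 0 0 -0.08 0;1 0 0 -0.18 0;1 0 0 -0.3 0;1 0 0 -0.42 0;1 0 0 -0.54 0;1 0 0 -0.64 0;1 0 0 -0.68 0;1 0 0 -0.68 0;1 0 0 -0.68 0")

```text
time_s: 17.38
eef_pos: [452.5, 345.6, 243.0]
orientation: [[-0.88, -0.474, -0.002], [-0.474, 0.88, -0.001], [0.002, -0.0, -1.0]]
force: [0.1, -0.4, -7.5]
opening: 16.8
grasp_force: 58.9
```

send_rows(targets="1 0 -0.05 0 0;1 -0.01 -0.15 0 0;1 -0.03 -0.3 0 0;1 -0.05 -0.45 0 0;1 -0.07 -0.6 0 0;1 -0.083 -0.72 0 0;1 -0.083 -0.8 0 0")

```text
time_s: 18.25
eef_pos: [521.5, 244.8, 243.8]
orientation: [[-0.881, -0.473, -0.0], [-0.473, 0.881, -0.0], [0.0, -0.0, -1.0]]
force: [-0.6, 0.5, -7.1]
opening: 16.8
grasp_force: 58.9
```

send_rows(targets="1 0 -0.1 0 0;1 -0.01 -0.2 0 0;1 -0.03 -0.33 0 0;1 -0.05 -0.46 0 0;1 -0.07 -0.6 0 0;1 -0.083 -0.72 0 0;1 -0.083 -0.8 0 0")

```text
time_s: 19.12
eef_pos: [589.5, 145.2, 243.9]
orientation: [[-0.881, -0.474, -0.0], [-0.474, 0.881, -0.0], [0.0, 0.0, -1.0]]
force: [0.4, -0.2, -7.8]
opening: 17.0
grasp_force: 58.9
```

send_rows(targets="1 0 -0.1 0 0;1 -0.01 -0.2 0 0;1 -0.03 -0.33 0 0;1 -0.05 -0.46 0 0;1 -0.07 -0.6 0 0;1 -0.083 -0.71 0 0;1 -0.083 -0.76 0 0;1 -0.083 -0.783 0 0;1 -0.083 -0.783 0 0;1 -0.083 -0.783 0 0")

```text
time_s: 20.38
eef_pos: [655.1, 49.6, 244.0]
orientation: [[-0.88, -0.475, -0.0], [-0.475, 0.88, 0.0], [-0.0, 0.0, -1.0]]
force: [0.4, -0.5, -7.1]
opening: 16.9
grasp_force: 58.9
```

```bash
python3 - <<'E'
from h import *
s=sense();print(s['eef_pos'],s['force'],s['moment'],s['qpos'])
for n in('top','scene'):
    c=viewer.camera(n);W=cloud(c);H=cv2.cvtColor(c['color'],cv2.COLOR_RGB2HSV)
    r=((H[...,0]<8)|(H[...,0]>172))&(H[...,1]>120)&(np.hypot(W[...,0]-655,W[...,1]-50)<130)&(W[...,2]>90);z=W[r][:,2];print(n,r.sum(),np.percentile(z,[1,50,99]))
    P=W[r&(W[...,2]>125)&(W[...,2]<165)];P=P[np.hypot(P[:,0]-655,P[:,1]-50)<70]
    q=np.linalg.lstsq(np.c_[2*P[:,:2],np.ones(len(P))],(P[:,:2]**2).sum(1),rcond=None)[0] if len(P)>20 else 0;print(len(P),q[:2] if len(P)>20 else '')
cv2.imwrite('pics/s5.png',cv2.resize(c['color'][60:280,180:400,::-1],None,fx=2.7,fy=2.7))
E
```

```text
[655.09315972  49.57590904 244.01018633] [ 0.38939007 -0.54646891 -7.14791791] [-0.01300259  0.01201401  0.02277182] [-4.45293045e-02  2.95017487e-01  1.43393504e+00  2.75872366e-04
  1.41279480e+00 -2.11016358e+00]
top 3423 [148.94402476 605.12270073 628.54430385]
96 [651.4144605  48.8736585]
scene 6433 [110.36346113 501.30253608 606.24262826]
954 [656.26611491  46.58749805]
```

View pics/s5.png

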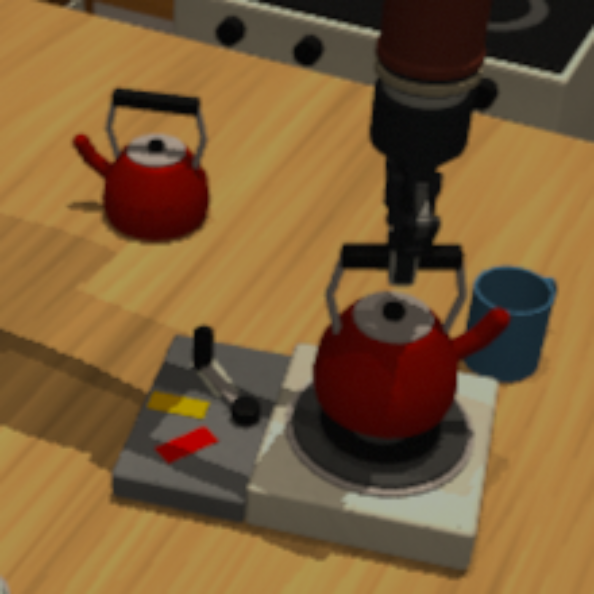

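The kettle hangs upright over the plate: body centre (385,370), plate (380,430). I'll lower it gently.

send_rows(targets="1 0 0 0.04 0;1 0 0 0.09 0;1 0 0 0.14 0;1 0 0 0.18 0;1 0 0 0.2 0;1 0 0 0.215 0;1 0 0 0.222 0;1 0 0 0.222 0;1 0 0 0.222 0")

```text
time_s: 21.6
eef_pos: [655.5, 48.9, 210.9]
orientation: [[-0.88, -0.474, 0.0], [-0.474, 0.88, -0.0], [-0.0, -0.0, -1.0]]
force: [-0.7, 0.8, -7.3]
opening: 16.9
grasp_force: 58.9
```

send_rows(targets="1 0 0 0.006 0;1 0 0 0.006 0;1 0 0 0.01 0;1 0 0 0.01 0")

```text
time_s: 22.1
eef_pos: [655.3, 49.0, 209.0]
orientation: [[-0.88, -0.474, -0.0], [-0.474, 0.88, 0.0], [0.0, 0.0, -1.0]]
force: [0.4, 0.0, -7.7]
opening: 17.1
grasp_force: 58.9
```

send_rows(targets="1 0 0 0.005 0;1 0 0 0.005 0;1 0 0 0.01 0;1 0 0 0.01 0")

```text
time_s: 22.6
eef_pos: [655.6, 48.8, 208.5]
orientation: [[-0.88, -0.474, 0.001], [-0.474, 0.88, -0.0], [-0.001, -0.001, -1.0]]
force: [-1.3, -1.4, -1.4]
opening: 17.1
grasp_force: 59.6
```

send_rows(targets="0.6 0 0 0.003 0;0.4 0 0 0.003 0;0 0 0 0.003 0;0 0 0 0.003 0;0 0 0 0.003 0;0 0 0 0.003 0;0 0 0 -0.15 0;0 0 0 -0.35 0;0 0 0 -0.55 0;0 0 0 -0.55 0;0 0 0 -0.55 0;0 0 0 -0.55 0")

```text
time_s: 24.1
eef_pos: [654.6, 49.0, 288.1]
orientation: [[-0.88, -0.474, -0.003], [-0.474, 0.88, 0.0], [0.003, 0.002, -1.0]]
force: [0.1, 1.1, 0.2]
opening: 85.4
grasp_force: 0.0
```

```bash
python3 - <<'E'
from h import *
s=sense();print(s['time_s'],s['eef_pos'],s['opening'],s['qpos'])
for n in('top','scene'):
    c=viewer.camera(n);W=cloud(c);H=cv2.cvtColor(c['color'],cv2.COLOR_RGB2HSV);Z=W[...,2]
    r=((H[...,0]<8)|(H[...,0]>172))&(H[...,1]>120)&(np.hypot(W[...,0]-655,W[...,1]-50)<75)&(Z>90)&(Z<130);P=W[r]
    q=np.linalg.lstsq(np.c_[2*P[:,:2],np.ones(len(P))],(P[:,:2]**2).sum(1),rcond=None)[0];print(n,len(P),q[:2])
    k=(np.hypot(W[...,0]-466,W[...,1]-67)<22)&(Z>75)&(Z<95);print('knob',k.sum(),((W[k].max(0)+W[k].min(0))/2).round(1))
    C=cv2.resize(c['color'][:,:,::-1],None,fx=3,fy=3)
    y=(H[...,0]>20)&(H[...,0]<35)&(H[...,1]>150)&(Z>25)&(Z<50)&(np.hypot(W[...,0]-470,W[...,1]-10)<50);P=W[y];f=cv2.fitLine(P[:,:2].astype(np.float32),2,0,.01,.01).ravel();print('yellow',y.sum(),((W[y].max(0)+W[y].min(0))/2).round(1),f)
    pv=(np.hypot(W[...,0]-533,W[...,1]-28)<14)&(c['color'].max(-1)<75)&(Z>38)&(Z<70);print('pivot',pv.sum(),np.median(W[pv],0) if pv.any() else'')
    a=(Z>43)&(Z<54)&(np.hypot(W[...,0]-500,W[...,1]-48)<40)&(W[...,0]<522);P=W[a];f=cv2.fitLine(P[:,:2].astype(np.float32),2,0,.01,.01).ravel();print('arm',a.sum(),f,np.degrees(np.arctan2(f[1],f[0])))
cv2.imwrite('pics/s6.png',cv2.resize(c['color'][60:280,180:400,::-1],None,fx=2.7,fy=2.7))
E
```

```text
24.1 [654.5696697   48.95242161 288.11347824] 85.35088887870712 [-4.53673008e-02  2.73021951e-01  1.37858822e+00 -3.75027665e-05
  1.49305245e+00 -2.11024927e+00]
top 111 [652.79449647  48.29467898]Traceback (most recent call last):
  File "<stdin>", line 7, in <module>
    return umr_maximum(a, axis, None, out, keepdims, initial, where)
ValueError: zero-size array to reduction operation maximum which has no identity
```

```bash
python3 - <<'E'
from h import *
import pickle
C0=pickle.load(open('c0.pkl','rb'))
for n,c in(('top0',C0['top']),('scene0',C0['scene']),('scene',viewer.camera('scene'))):
    W=cloud(c);H=cv2.cvtColor(c['color'],cv2.COLOR_RGB2HSV);Z=W[...,2];print(n)
    r=((H[...,0]<8)|(H[...,0]>172))&(H[...,1]>120)&(np.hypot(W[...,0]-655,W[...,1]-50)<75)&(Z>90)&(Z<130);P=W[r]
    if len(P)>30:q=np.linalg.lstsq(np.c_[2*P[:,:2],np.ones(len(P))],(P[:,:2]**2).sum(1),rcond=None)[0];print('kettle',len(P),q[:2])
    def mid(k,s):print(s,k.sum(),((W[k].max(0)+W[k].min(0))/2).round(1) if k.any() else '')
    mid((np.hypot(W[...,0]-466,W[...,1]-67)<22)&(Z>75)&(Z<95),'knob')
    mid((np.hypot(W[...,0]-655,W[...,1]-49)<80)&(Z>200)&(Z<236)&(c['color'].max(-1)<70),'handle')
    y=(H[...,0]>20)&(H[...,0]<35)&(H[...,1]>150)&(Z>25)&(Z<50)&(np.hypot(W[...,0]-470,W[...,1]-10)<50);mid(y,'yellow')
    mid((np.hypot(W[...,0]-533,W[...,1]-28)<18)&(c['color'].max(-1)<75)&(Z>38)&(Z<70),'pivot')
    a=(Z>42)&(Z<54)&(np.hypot(W[...,0]-500,W[...,1]-48)<40)&(W[...,0]<520);P=W[a]
    if len(P)>5:f=cv2.fitLine(P[:,:2].astype(np.float32),2,0,.01,.01).ravel();print('arm',a.sum(),f,np.degrees(np.arctan2(f[1],f[0])))
E
```

```text
top0
knob 31 [465.1  68.1  84.7]
handle 0 
yellow 104 [470.3   9.8  34.9]
pivot 56 [533.1  25.9  50.2]
arm 62 [  0.8271572   -0.56197065 497.55997     47.24935   ] -34.192192
scene0
knob 51 [467.2  64.5  82.6]
handle 0 
yellow 144 [467.6  11.4  38.4]
pivot 101 [532.2  24.5  48.4]
arm 93 [  0.85131645  -0.52465254 491.3732      48.246544  ] -31.644852
scene
kettle 933 [656.75816501  46.25373417]
knob 53 [467.3  63.6  83.1]
handle 384 [655.4  45.7 214.9]
yellow 143 [467.2  11.6  38.6]
pivot 104 [533.5  24.3  48.5]
arm 86 [  0.85630196  -0.51647556 492.83807     47.610043  ] -31.096136
```

send_rows(targets="0 0.25 0.15 0 0;0 0.45 0.3 0 0;0 0.6 0.4 0 0;0 0.6 0.4 0 0;0 0.6 0.4 0 0")

```text
time_s: 24.82
eef_pos: [548.2, 59.0, 290.1]
orientation: [[-0.88, -0.474, 0.0], [-0.474, 0.88, -0.0], [-0.0, -0.0, -1.0]]
force: [0.4, 0.1, -0.5]
opening: 85.5
grasp_force: 0.0
```

send_rows(targets="0 0.2 0.13 0 0.028;0 0.35 0.23 0 0.056;0 0.45 0.3 0 0.083;0 0.45 0.3 0 0.11;0 0.45 0.3 0.2 0.138;0 0.45 0.3 0.5 0.166;0 0.45 0.3 0.7 0.166;0 0.45 0.3 0.7 0.166;0 0.45 0.3 0.7 0.166")

```text
time_s: 25.95
eef_pos: [468.1, 66.6, 186.4]
orientation: [[-0.853, 0.522, 0.001], [0.522, 0.853, -0.0], [-0.001, 0.001, -1.0]]
force: [0.5, -0.9, 0.5]
opening: 85.7
grasp_force: 0.0
```

send_rows(targets="0 0.01 -0.005 0.2 0;0 0.01 -0.005 0.4 0;0 0.01 -0.005 0.55 0;0 0.01 -0.005 0.68 0;0 0.01 -0.005 0.76 0;0 0.01 -0.005 0.79 0;0.6 0.01 -0.005 0.79 0;1 0.01 -0.005 0.79 0;1 0.01 -0.005 0.79 0;1 0.01 -0.005 0.79 0;1 0.01 -0.005 0.79 0;1 0.01 -0.005 0.79 0")

```text
time_s: 27.45
eef_pos: [465.5, 66.9, 67.2]
orientation: [[-0.853, 0.522, 0.001], [0.522, 0.853, 0.0], [-0.0, 0.0, -1.0]]
force: [-1.7, 0.4, 6.0]
opening: 18.4
grasp_force: 58.5
```

send_rows(targets="1 0 0 0 0;1 0 0 0 0")

```text
time_s: 27.7
eef_pos: [465.5, 66.9, 67.2]
orientation: [[-0.853, 0.522, 0.001], [0.522, 0.853, 0.0], [-0.0, 0.0, -1.0]]
force: [-2.2, 0.4, 6.5]
opening: 18.4
grasp_force: 58.5
```

send_rows(targets="1 -0.002 -0.046 0 -0.014;1 -0.008 -0.093 0 -0.028;1 -0.018 -0.138 0 -0.042;1 -0.032 -0.182 0 -0.056;1 -0.05 -0.225 0 -0.069;1 -0.071 -0.267 0 -0.083;1 -0.096 -0.306 0 -0.097;1 -0.125 -0.343 0 -0.111;1 -0.137 -0.357 0 -0.117;1 -0.137 -0.357 0 -0.117;1 -0.137 -0.357 0 -0.117")

```text
time_s: 29.08
eef_pos: [455.1, 10.0, 67.2]
orientation: [[-0.983, -0.185, 0.0], [-0.185, 0.983, -0.001], [-0.0, -0.001, -1.0]]
force: [-1.7, -2.4, 5.6]
opening: 18.5
grasp_force: 58.7
```

send_rows(targets="0.5 0 0 0 0;0 0 0 0 0;0 0 0 0 0;0 0 0 0 0;0 0 0 0 0;0 0 0 -0.2 0;0 0 0 -0.5 0;0 0 0 -0.8 0;0 0 0 -0.99 0;0 0 0 -0.99 0;0 0 0 -0.99 0")

```text
time_s: 30.45
eef_pos: [454.2, 10.5, 213.9]
orientation: [[-0.983, -0.185, -0.002], [-0.185, 0.983, 0.0], [0.002, 0.0, -1.0]]
force: [-0.6, -0.5, -1.0]
opening: 85.3
grasp_force: 0.0
```

send_rows(targets="0 0.1 -0.35 -0.1 0;0 0.1 -0.7 -0.2 0;0 0.1 -0.99 -0.3 0;0 0.1 -0.99 -0.3 0;0 0.1 -0.99 -0.3 0;0 0.1 -0.99 -0.3 0")

```text
time_s: 31.2
eef_pos: [466.9, -137.0, 258.7]
orientation: [[-0.982, -0.186, -0.002], [-0.186, 0.982, 0.001], [0.002, 0.002, -1.0]]
force: [-0.8, 0.7, 0.3]
opening: 85.3
grasp_force: 0.0
```

```bash
python3 - <<'E'
from h import *
s=sense();print(s['time_s'],s['eef_pos'],s['force'])
for n in('top','scene'):
    c=viewer.camera(n);W=cloud(c);H=cv2.cvtColor(c['color'],cv2.COLOR_RGB2HSV);Z=W[...,2];print(n)
    def mid(k,s):print(s,k.sum(),((W[k].max(0)+W[k].min(0))/2).round(1) if k.any() else '')
    mid((np.hypot(W[...,0]-454,W[...,1]-11)<25)&(Z>72)&(Z<95),'knob')
    mid((np.hypot(W[...,0]-533,W[...,1]-26)<18)&(c['color'].max(-1)<75)&(Z>38)&(Z<70),'pivot')
    mid((np.hypot(W[...,0]-478,W[...,1]+332)<45)&(Z>115)&(Z<125),'can')
    mid((np.hypot(W[...,0]-655,W[...,1]-49)<80)&(Z>205)&(Z<236)&(c['color'].max(-1)<70),'handle')
    cv2.imwrite(f'pics/{n}7.png',c['color'][:,:,::-1])
a=cv2.imread('pics/top7.png')[95:235,190:300];b=cv2.imread('pics/scene7.png')[90:384,130:400]
f=lambda i:cv2.resize(i,(int(i.shape[1]*560/i.shape[0]),560)); o=np.hstack([f(a),f(b)]);cv2.imwrite('pics/end.png',cv2.resize(o,None,fx=790/o.shape[1],fy=790/o.shape[1]))
E
```

```text
31.2 [ 466.90240542 -136.97215925  258.71879764] [-0.75505063  0.69878329  0.31465288]
top
knob 30 [454.   10.2  82.2]
pivot 53 [532.6  24.5  49.3]
can 329 [ 476.5 -328.7  119.9]
handle 208 [654.   49.6 217. ]
scene
knob 61 [456.7   7.3  81.4]
pivot 107 [533.3  23.8  48.9]
can 679 [ 476.7 -331.7  120. ]
handle 375 [655.8  44.1 218. ]
```

View pics/end.png

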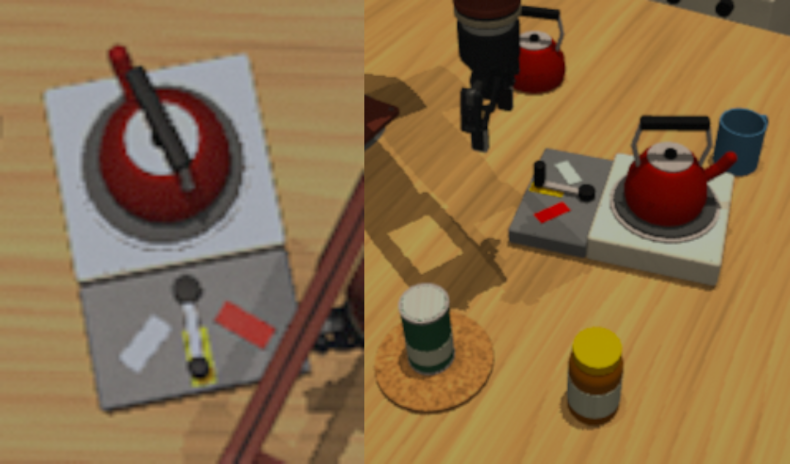

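The picture shows the lever over the yellow strip (knob at (199,367)), the kettle centred on the plate at (160,160) and the can upright on the mat at (427,330). The mug and jar have not moved, and the arm is clear of everything.

```bash
python3 -c "
from station import job_done
print(job_done())"
```

```text
the job is handed in; nothing more can be done
None
```

I handed the job in at about 31 s, with no verdict returned; my last camera check showed the can upright on the cork mat, the red kettle centred on the hotplate's plate, and the heat lever at the yellow mark, with the mug and jar untouched.

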